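Push the vial carrier round the bend to the sampler's end stop

ROBOT

A 6-joint arm with a two-finger parallel gripper is mounted at the origin on the work surface. World frame = base frame: x ahead of the robot, y to its left, z up, the work surface at z = 0. Lengths are in m, angles in degrees, forces in N, time in s.
With the tool pointing down it reaches from about 0.4 to 0.825 m from the base axis. Payload 7 kg.
Tool frame: the origin (TCP) lies on the centre line of the jaws, within the pads' length; the fingertips stand 11 mm ahead of it and the grasp point (between the pads) lies 8 mm behind it; z points along the fingers, y is the line along which they close (so a half turn about z gives the same grasp; the last joint's range is limited). The gripper opens to 88 mm and grips with 3 to 60 N. Pads are 19 mm wide; open, the fingers measure 130 mm over their backs; the gripper's body (78 mm by 193 mm) begins 47 mm behind the grasp point.
Start: joints at [88.871, 20.546, 0.682, 0, -70.136, -16.507], TCP at [0.205, 0.643, 0.238] pointing down, gripper open.
Joint ranges: [-176.03, 176.03], [-82.01, 121.73], [-58.28, 71.71], [-173.87, 95.51], [-174.79, -0.11], [-173.66, 173.66]. Speed limits (degrees/s): [136.94, 136.94, 172.46, 180, 180, 180].

INTERFACE

Orientations are given as [roll, pitch, yaw] about the fixed x, y, z axes, in that order (R = Rz(yaw) Ry(pitch) Rx(roll)).
In Python, from plant import r, capture, camera_model, job gives the robot as it stands.
- The arm moves only by the tool drive_tool, never from a script. Its argument "increments" is a list that holds one entry, the list of rows, each a list of 5 numbers: the gripper's target within -1 to 1 (fully open at 1, half-way at 0, shut at -1), then the shift along the tool's x, y, z scaled (see below), then the turn about the tool's z scaled (see below). In form: [[[gripper, tx, ty, tz, roll], ...]]. A call has 1 to 5 rows; each row is the pose to reach, as a shift and turn from the pose commanded when the call began, along the tool's axes at that moment, turning the shorter way round; what a row does not reach only later rows make up. The controller multiplies each number of a shift by 120 mm and each number of a turn by 360 degrees. A row lasts 1/8 s, in which the tool goes at most 62.5 mm and 10.7 degrees, less where a joint would pass 70% of its speed; a pose out of reach is approached as far as the arm can. A call with a number of a shift or a turn outside -1 to 1 is refused whole. A call with a gripper value outside its range is refused whole. The fingers move at their own pace and stop on an object; "squeeze" is the grip in N (left out, the last holds). Time passes only in rows, so rows that repeat a pose let the fingers close. It gives the time, the measured TCP pose, the force, the opening and the grip force at its end, in the units of the state.
- r.get_state(): the state, without advancing time (a new reading comes with each control period).
- capture(name): name is "scene" or "top" or "wrist"; returns the picture (400x640x3 uint8, red, green, blue); there is no depth.
- camera_model(name): a dict with "camera_matrix" (3x3 intrinsics, pixels), "rvec" (rotation vector, rad) and "tvec" (3), from world to camera coordinates, as OpenCV has them. Camera axes: x right, y down, z forward; pixel columns grow to the right and rows downward; lengths in m; the calibration is good to about 2 mm. A picture is of the moment at which its call begins: read the wrist's pose just before it. camera_model takes no time and is no camera call; for the wrist camera it gives the pose at the moment of the call.
- job.close_job(): hands the job in; it is judged then, once.
The state is a dict: "time_s": time; "joints": joint angles; "qd": joint speeds; "joint_torque": joint torques, N m; "tcp_pos": TCP position; "eef_rot": TCP orientation; "contact_force": force on the tool from outside, world axes, zero at the start; "moment": the same for the moment, N m; "gripper_width": finger opening in m; "gripper_force": force on a finger pad.
Only numpy, scipy, OpenCV 4.12 (cv2) and the standard library are available. Lean on these libraries where they do the work, as an engineer would, in place of code of your own. Each camera call takes 0.05 s, during which the arm holds its last target. There are 200 camera calls.

TASK

Slide the two-vial carrier along its guide track, round the bend, until it is fully home on the rubber nose of the end stop; press it there firmly for about half a second, with roughly 12 N, then leave it touching the stop and let go. Keep it down in the track all the way, never force it (18 N against the rails or the stop is too much), and leave everything else on the bench alone.

Things in the scene. Friction and masses are not known exactly. Their poses are not given: they have to be found in the camera images.
- track: Fixed metal guide track, an open-topped channel with a 90 degree left bend. Origin: the bend's centre of curvature, at bench height, z up. The centre line runs along +x at y = -80 mm from x = -110 mm (open end) to x = 0, then round a quarter circle of radius 80 mm about the origin to x = 80, y = 0 mm, then along +y at x = 80 mm to the end stop.
- carrier_mid (a point): Centre, half-way up, of the grey carrier that starts in the track's x leg, 45 to 65 mm before the bend. From above: two round lobes 36 mm in diameter, centred 17 mm ahead of and behind this point on its x axis (70 mm long in all), and a waist 22 mm wide. Block 44 mm tall, standing 6 to 50 mm above the bench. 2 mm clearance to each rail. +x points along the track to the bend.
- stop: End stop across the end of the y leg: grey bracket 50 mm wide; its origin, at the foot of the face towards the carrier, is at track x = 80, y = 126 mm; axes as the track's. A screw with a rubber nose 18 mm in diameter sticks out of that face (-y), its axis 31 mm above the bench. The nose's face stands 13 to 53 mm out of the bracket, differently each time: find it by feel.
- spare_carrier: Empty carrier of the same shape, standing on the bench: leave alone.
- small_vial: Amber vial, 22 mm in diameter and 38 mm tall, standing inside the bend: leave alone. Origin under its centre.
- ferrule: Brass ring, 22 mm in diameter and 12 mm tall, lying just outside the bend: leave alone.
- beaker: Glass beaker 70 mm in diameter and 85 mm tall: leave alone.
- wrench: Small wrench, 140 mm long, lying: leave alone.
- carrier: The same carrier; origin at the centre of its underside, 22 mm below point carrier_mid, same axes. On each lobe stands a capped glass vial 18 mm in diameter, its cap's top 71 mm above the bench. Mass 0.26 to 0.44 kg. Hard plastic on steel, friction about 0.4: it jams in the bend if pushed across the track.
- bend_exit (a point): Point on the channel floor's centre line where the bend ends and the track's y leg begins (track x = 80, y = 0 mm), axes as the track's. The floor is 6 mm above the bench; the steel rails on both sides are 7 mm thick, 40 mm apart inside, their tops 24 mm above the bench.
- nose_line (a point): Fixed point on the line of the stop's screw, 31 mm above the bench at the bracket's face (not the nose itself). A weak sprung sensor pin (under 0.5 N) stands 3 mm out of the nose; it gives way first and is not the stop. The rubber nose then yields about 1 mm per 10 N.
Things that resemble listed ones, but are neither listed nor needed, are in the scene too. Leave any purple look-alike of the carrier alone.

How it is judged:
By the outcome, as a careful person would: the job done as asked, in the order asked, and still so for the second after the job is handed in, with the robot touching nothing.
It also fails if it takes over 72 s, if anything falls off the work surface, if the arm or the gripper's body presses on something with over 40 N, if the wrist force passes 120 N, or if a joint passes its speed limit or range.

## Working session

There is one attempt and no reset: what is moved stays moved. The work goes in short steps, Python scripts to look and compute and a tool call to move; the robot and the scene stay as the last step left them, time stands still between calls to the robot, and variables do not carry over. Pictures are saved under pics/ and viewed, at most 10 in all, crops included, and the job is handed in when it is done.

Besides the shell and the picture viewer there is one more tool, called after "Request:" as name(argument=value, ...) on one line, values as JSON. drive_tool: Moves the arm, as the interface text tells. Its arguments: {"type":"object","properties":{"increments":{"type":"array"},"squeeze":{"type":"number"}},"required":["increments"]}

```bash
mkdir -p pics; ls; python3 - <<'E'
from plant import r,capture,camera_model
import cv2,numpy as np
for n in ("scene","top"):
    im=capture(n); cv2.imwrite(f"pics/{n}0.png",im[:,:,::-1]); m=camera_model(n)
    R=cv2.Rodrigues(np.array(m["rvec"]))[0]; print(n,np.round(m["camera_matrix"],1).tolist(),np.round(-R.T@np.array(m["tvec"]).ravel(),3),np.round(R,2).tolist())
print(r.get_state())
E
```

```text
pics
scene [[402.7, 0.0, 318.8], [0.0, 402.7, 203.4], [0.0, 0.0, 1.0]] [1.286 0.226 0.723] [[-0.26, 0.97, -0.01], [0.65, 0.17, -0.74], [-0.71, -0.2, -0.67]]
top [[442.0, 0.0, 326.2], [0.0, 442.0, 204.7], [0.0, 0.0, 1.0]] [ 0.462 -0.012  1.087] [[-0.0, -1.0, -0.01], [-0.99, 0.0, -0.12], [0.12, 0.01, -0.99]]
{'time_s': 0.1, 'joints': array([ 8.88720185e+01,  2.05871693e+01,  6.38216781e-01, -1.67178775e-02,
       -7.01354997e+01, -1.65068269e+01]), 'qd': array([-0.00400537, -0.13028219,  0.08894528,  0.12187606, -0.06215921,
       -0.03740123]), 'joint_torque': array([-2.15105305e-03, -5.84164310e+01,  2.93752384e+01,  7.01549828e+00,
        1.01584475e-02, -5.17426622e-05]), 'tcp_pos': array([0.20439414, 0.64286525, 0.23671527]), 'eef_rot': array([ 1.79914563e+02, -8.92851113e-03, -1.76404940e+01]), 'contact_force': array([-0.18738934, -0.31506856, -0.377183  ]), 'moment': array([-0.00965129,  0.02630789, -0.04756906]), 'gripper_force': 0.0, 'gripper_width': 0.08755392800245199}
```

View pics/top0.png

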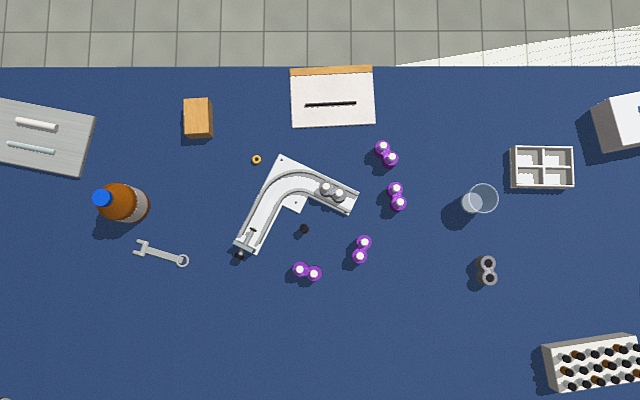

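View pics/scene0.png

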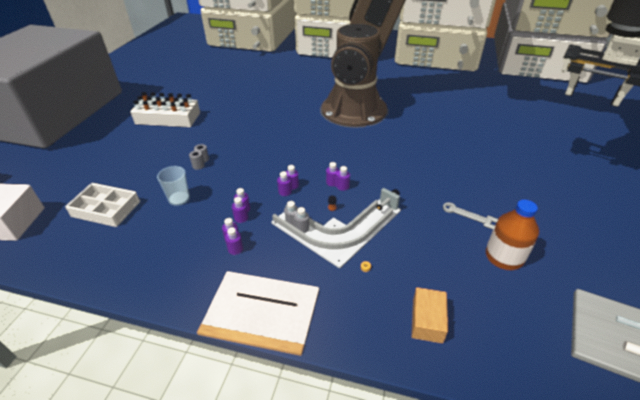

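```bash
cat > h.py <<'E'
import cv2,numpy as np
from plant import r,capture,camera_model
def ray(n,uv,m=None):
    m=m or camera_model(n); R=cv2.Rodrigues(np.array(m["rvec"],float))[0]; c=-R.T@np.array(m["tvec"],float).ravel()
    d=R.T@np.linalg.inv(np.array(m["camera_matrix"]))@np.array([uv[0],uv[1],1.]); return c,d
def onz(n,uv,z,m=None):
    c,d=ray(n,uv,m); return (c+d*(z-c[2])/d[2])[:2]
def proj(n,P,m=None):
    m=m or camera_model(n); return cv2.projectPoints(np.array(P,float).reshape(-1,3),np.array(m["rvec"],float),np.array(m["tvec"],float),np.array(m["camera_matrix"]),None)[0][:,0]
E
python3 - <<'E'
import cv2
im=cv2.imread("pics/top0.png")[140:270,220:370]
cv2.imwrite("pics/top0c.png",cv2.resize(im,None,fx=4.5,fy=4.5,interpolation=cv2.INTER_CUBIC))
E
```

```text
(no output)
```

View pics/top0c.png

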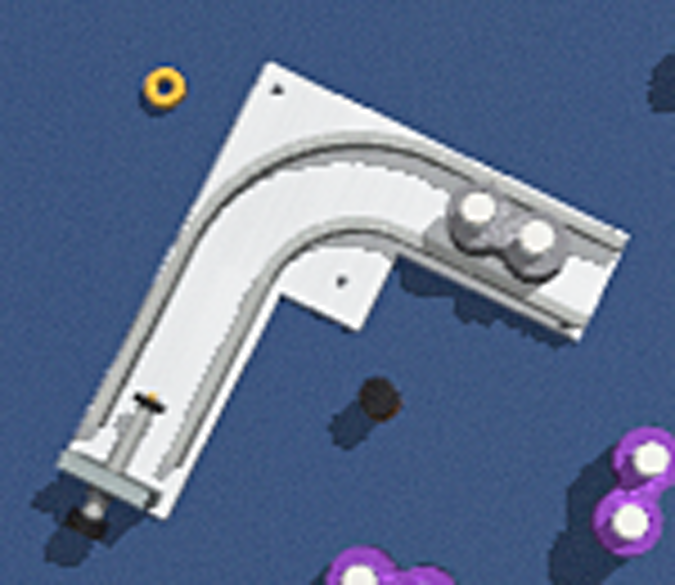

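```bash
python3 - <<'E'
from h import *
T=lambda p,z:onz("top",(220+p[0]/4.5-.4,140+p[1]/4.5-.4),z)
f=T((478,208),.071);b=T((537,238),.071);d=f-b
print("carrier",(f+b)/2,np.hypot(*d)*1e3,np.degrees(np.arctan2(d[1],d[0])))
a=T((628,235),.024);print("open outer corner",a)
br=[T(p,.05) for p in((62,458),(155,497))];e=br[1]-br[0];print("bracket",br,np.hypot(*e),np.degrees(np.arctan2(e[1],e[0])))
for n,p,z in(("nose",(150,402),.031),("vial",(380,398),.038),("plate",(268,62),.0),("ferr",(165,88),.01)):print(n,T(p,z))
m=camera_model("wrist");s=r.get_state();R=cv2.Rodrigues(np.array(m["rvec"]))[0];c=-R.T@np.array(m["tvec"]).ravel()
Rt=cv2.Rodrigues(np.array([0,0,0.]))[0]
from scipy.spatial.transform import Rotation as Ro
Rt=Ro.from_euler("xyz",s["eef_rot"],degrees=True).as_matrix()
print("cam in tool",Rt.T@(c-s["tcp_pos"]),"axis",Rt.T@R.T, m["camera_matrix"])
E
```

```text
carrier [ 0.61771522 -0.0202106 ] 34.26482339301182 62.69703047257964
open outer corner [ 0.61828218 -0.08565006]
bracket [array([0.49752947, 0.21186828]), array([0.47729309, 0.16300827])] 0.05288489888248316 -112.4979041540533
nose [0.52785884 0.16981429]
vial [0.52942329 0.04704577]
plate [0.71973874 0.11277058]
ferr [0.70280596 0.168417  ]
cam in tool [ 7.23386001e-02  4.09949009e-05 -1.46620657e-01] axis [[ 5.70289029e-04 -9.63714236e-01 -2.66935471e-01]
 [ 9.99999834e-01  5.27132220e-04  2.33330212e-04]
 [-8.41533599e-05 -2.66935560e-01  9.63714377e-01]] [[297.73860187   0.         321.43303971]
 [  0.         297.73860187 201.39831928]
 [  0.           0.           1.        ]]
```

```bash
cat > plan.py <<'E'
import numpy as np
def rel(c,t):
    "row (tx,ty,tz,turn) from commanded pose c to t; poses (x,y,z,yaw)"
    a=np.radians(c[3]); d=np.array(t[:3],float)-np.array(c[:3],float)
    X=np.array([np.cos(a),np.sin(a),0]);Y=np.array([np.sin(a),-np.cos(a),0])
    dy=(t[3]-c[3]+180)%360-180
    return np.round([d@X/.12,d@Y/.12,-d[2]/.12,-dy/360],4)
def after(c,row):
    a=np.radians(c[3]);X=np.array([np.cos(a),np.sin(a),0]);Y=np.array([np.sin(a),-np.cos(a),0])
    p=np.array(c[:3])+.12*(row[0]*X+row[1]*Y+row[2]*np.array([0,0,-1.])); return [*p,c[3]-360*row[3]]
E
python3 - <<'E'
from plan import *
c=[.205,.643,.238,-17.64];s=np.array(c);e=np.array([.618,-.02,.2,-115.])
for k in range(1,7):
    t=s+(e-s)*k/6; w=rel(c,t); print([(w*j/4).round(3).tolist() for j in (1,2,3,4)]); c=after(c,(w*4/4).round(3))
print(c)
E
```

```text
[[0.206, 0.176, 0.013, 0.011], [0.413, 0.352, 0.026, 0.023], [0.619, 0.528, 0.04, 0.034], [0.826, 0.704, 0.053, 0.045]]
[[0.247, 0.111, 0.013, 0.011], [0.494, 0.223, 0.026, 0.023], [0.742, 0.334, 0.039, 0.034], [0.989, 0.445, 0.053, 0.045]]
[[0.269, 0.038, 0.013, 0.011], [0.537, 0.076, 0.026, 0.023], [0.806, 0.114, 0.039, 0.034], [1.074, 0.152, 0.052, 0.045]]
[[0.268, -0.038, 0.013, 0.011], [0.537, -0.077, 0.027, 0.023], [0.806, -0.115, 0.04, 0.034], [1.074, -0.154, 0.053, 0.045]]
[[0.247, -0.112, 0.013, 0.011], [0.494, -0.224, 0.026, 0.023], [0.741, -0.336, 0.04, 0.034], [0.988, -0.448, 0.053, 0.045]]
[[0.206, -0.176, 0.013, 0.011], [0.412, -0.352, 0.026, 0.023], [0.618, -0.529, 0.04, 0.034], [0.825, -0.705, 0.053, 0.045]]
[np.float64(0.617988356892857), np.float64(-0.02004138874964423), np.float64(0.19995999999999997), np.float64(-114.84000000000002)]
```

Request:
drive_tool(increments=[[[1,0.28,0.235,0.018,0.015],[1,0.55,0.47,0.035,0.03],[1,0.826,0.704,0.053,0.045]]])

```text
time_s: 0.48
tcp_pos: [0.2737, 0.5314, 0.2306]
eef_rot: [180.0, -0.0, -34.0]
contact_force: [0.6, 0.2, 1.1]
gripper_width: 0.0877
gripper_force: 0.0
```

Request:
drive_tool(increments=[[[1,0.33,0.15,0.018,0.015],[1,0.66,0.3,0.035,0.03],[1,0.989,0.445,0.053,0.045]]])

```text
time_s: 0.85
tcp_pos: [0.3427, 0.4208, 0.2245]
eef_rot: [180.0, -0.0, -50.2]
contact_force: [0.3, 0.3, 0.3]
gripper_width: 0.0879
gripper_force: 0.0
```

Request:
drive_tool(increments=[[[1,0.33,0.05,0.018,0.015],[1,0.66,0.1,0.035,0.03],[1,1,0.152,0.053,0.045]]])

```text
time_s: 1.23
tcp_pos: [0.4057, 0.3173, 0.2182]
eef_rot: [180.0, -0.0, -66.4]
contact_force: [1.3, 0.4, -0.3]
gripper_width: 0.0879
gripper_force: 0.0
```

Request:
drive_tool(increments=[[[1,0.33,-0.05,0.018,0.015],[1,0.66,-0.1,0.035,0.03],[1,1,-0.154,0.053,0.045]]])

```text
time_s: 1.6
tcp_pos: [0.4709, 0.215, 0.2119]
eef_rot: [180.0, -0.0, -82.6]
contact_force: [0.4, 1.5, 0.4]
gripper_width: 0.0874
gripper_force: 0.0
```

Request:
drive_tool(increments=[[[1,0.33,-0.15,0.018,0.015],[1,0.66,-0.3,0.035,0.03],[1,0.988,-0.448,0.053,0.045]]])

```text
time_s: 1.98
tcp_pos: [0.5399, 0.1044, 0.2055]
eef_rot: [180.0, -0.0, -98.8]
contact_force: [1.2, -0.1, 0.6]
gripper_width: 0.0875
gripper_force: 0.0
```

Request:
drive_tool(increments=[[[1,0.28,-0.235,0.018,0.015],[1,0.55,-0.47,0.035,0.03],[1,0.825,-0.705,0.053,0.045],[1,0.825,-0.705,0.053,0.045]]])

```text
time_s: 2.48
tcp_pos: [0.6088, -0.0072, 0.1982]
eef_rot: [179.9, -0.1, -115.1]
contact_force: [0.3, -0.5, 0.4]
gripper_width: 0.0878
gripper_force: 0.0
```

```bash
python3 - <<'E'
from h import *
import pickle
s=r.get_state(); m=camera_model("wrist"); im=capture("wrist"); cv2.imwrite("pics/w1.png",im[:,:,::-1]); pickle.dump(m,open("w1.pkl","wb"))
print({k:np.round(v,4) for k,v in s.items() if k!="joint_torque"})
cv2.imwrite("pics/w1v.png",cv2.resize(im[:,:,::-1],(800,500),interpolation=cv2.INTER_CUBIC))
E
```

```text
{'time_s': np.float64(2.475), 'joints': array([ 1.76880e+01,  1.60307e+01, -1.11561e+01,  5.20000e-03,
       -6.29214e+01, -4.27747e+01]), 'qd': array([ 2.6067, -1.5054, -1.3913, -0.6414, -0.0358,  0.5272]), 'tcp_pos': array([ 0.6088, -0.0072,  0.1982]), 'eef_rot': array([ 1.799237e+02, -7.680000e-02, -1.150843e+02]), 'contact_force': array([ 0.2715, -0.4867,  0.4038]), 'moment': array([ 0.1524, -0.0391, -0.0123]), 'gripper_force': np.float64(0.0), 'gripper_width': np.float64(0.0878)}
```

View pics/w1v.png

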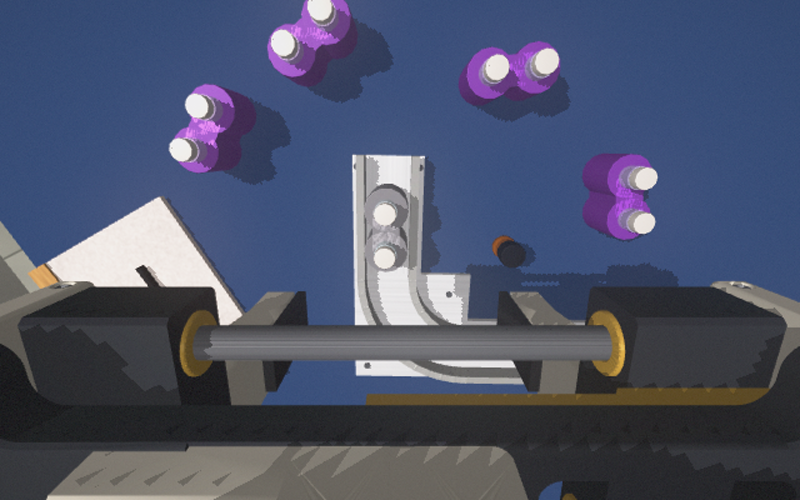

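```bash
python3 - <<'E'
from h import *
import pickle
m=pickle.load(open("w1.pkl","rb")); im=cv2.imread("pics/w1.png"); g=cv2.cvtColor(im,cv2.COLOR_BGR2GRAY)
w=((im.min(2)>200)*255).astype(np.uint8); w[:, :270]=0;w[:,350:]=0;w[:150]=0;w[225:]=0
n,l,st,ce=cv2.connectedComponentsWithStats(w)
for i in range(1,n):
    if st[i,4]>60:print(st[i],ce[i],onz("wrist",ce[i],.071,m))
for v in (133,140,212,222,230):print(v,g[v,278:346].tolist())
cv2.imwrite("pics/w1c.png",cv2.resize(im[115:245,270:430],None,fx=4.5,fy=4.5,interpolation=cv2.INTER_NEAREST))
E
```

```text
[282 150   4  75 169] [283.86390533 187.3964497 ] [ 0.63692218 -0.03128756]
[299 163  17  18 232] [307.12068966 171.38362069] [ 0.61047348 -0.03570983]
[299 199  17  16 208] [306.90865385 206.34134615] [ 0.62535928 -0.00535777]
[302 213  25  12 219] [315.1826484 219.8173516] [0.62401621 0.01031229]
133 [85, 87, 87, 105, 215, 107, 147, 182, 179, 181, 181, 181, 178, 103, 112, 168, 170, 169, 171, 167, 169, 170, 169, 170, 170, 184, 234, 233, 233, 235, 234, 234, 236, 237, 239, 235, 236, 237, 237, 235, 236, 236, 236, 235, 233, 233, 231, 230, 234, 230, 209, 166, 180, 181, 180, 180, 178, 173, 81, 83, 124, 137, 69, 70, 71, 72, 68, 68]
140 [85, 84, 87, 100, 212, 231, 222, 182, 183, 183, 182, 182, 179, 104, 92, 169, 168, 170, 169, 167, 168, 170, 169, 171, 168, 185, 233, 233, 233, 233, 233, 234, 234, 237, 237, 235, 235, 237, 236, 235, 235, 235, 236, 235, 233, 234, 231, 229, 234, 231, 209, 181, 182, 181, 180, 179, 181, 177, 172, 173, 171, 112, 71, 71, 69, 71, 70, 71]
212 [88, 87, 87, 87, 102, 205, 227, 219, 181, 181, 182, 182, 183, 177, 88, 129, 171, 167, 158, 152, 151, 151, 151, 172, 231, 235, 2
[... 177 characters left out ...]
7, 76, 73, 75, 75, 75]
222 [88, 88, 88, 89, 96, 174, 233, 221, 181, 181, 181, 183, 181, 177, 88, 129, 173, 170, 171, 171, 169, 172, 172, 171, 177, 230, 234, 233, 233, 233, 234, 233, 233, 233, 234, 233, 233, 233, 233, 233, 233, 233, 232, 232, 233, 232, 232, 232, 211, 183, 182, 181, 182, 182, 180, 173, 171, 170, 170, 169, 170, 171, 170, 176, 233, 233, 232, 232]
230 [88, 87, 87, 88, 96, 167, 231, 228, 199, 187, 187, 187, 187, 184, 110, 87, 127, 167, 164, 166, 166, 165, 164, 167, 172, 229, 229, 230, 228, 228, 229, 228, 229, 228, 227, 228, 229, 228, 228, 228, 228, 227, 228, 227, 227, 228, 229, 227, 227, 200, 189, 188, 188, 190, 186, 134, 165, 165, 164, 164, 165, 164, 163, 170, 225, 228, 228, 229]
```

View pics/w1c.png

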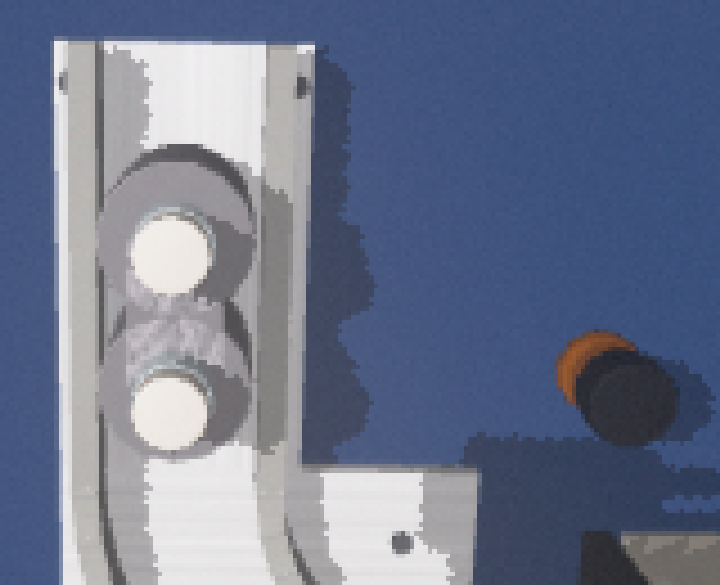

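```bash
python3 - <<'E'
from h import *
import pickle
m=pickle.load(open("w1.pkl","rb"))
P=lambda u,v,z=.024:onz("wrist",(u,v),z,m)
o1,o2=P(290.5,140),P(291.5,222);i1,i2=P(328,140),P(326.1,222)
for a,b in((o1,o2),(i1,i2)):
    d=b-a;print(a,b,np.degrees(np.arctan2(d[1],d[0])))
th=np.radians(64);n=np.array([-np.sin(th),np.cos(th)]);x=np.array([np.cos(th),np.sin(th)])
mid=np.array([.6179,-.0205])
print("offsets of rails' inner faces, caps mid along n", *(p@n for p in (o1,o2,i1,i2)),mid@n)
# open end: view crop y~42 => row 115+42/4.5
for u in (286,333):print("end x",P(u,115+41/4.5-.5)@x, mid@x)
q=P(270+170/4.5,115+530/4.5)
# plate corner etc
print("inner plate corner",P(270+302/4.5,115+466/4.5,.006),P(270+478/4.5,115+470/4.5,.006))
v=P(270+628/4.5,115+398/4.5,.038);print("vial",v)
# hypothesise bend origin from open end
c0=mid
for name,pt in (("topnose",[.52786,.16981]),("br1",[.4975,.2119]),("br2",[.4773,.163])):print(name,np.array(pt)@x-mid@x,np.array(pt)@n-mid@n)
E
```

```text
[ 0.6171692  -0.06704252] [0.65723582 0.01541442] 64.08443853685445
[ 0.58124376 -0.05024501] [0.62154389 0.03212789] 63.930265750297856
offsets of rails' inner faces, caps mid along n -0.5840975061123626 -0.5839624005134708 -0.5444443928581698 -0.54455600353925 -0.5643514497174315
end x 0.19359406953127428 0.2524442536518381
end x 0.19278425521824713 0.2524442536518381
inner plate corner [0.61011782 0.03962083] [0.56804365 0.06056339]
vial [0.52989196 0.04642028]
topnose 0.13157855689430586 0.1643538288742064
br1 0.15609985028652146 0.2100922576882014
br2 0.10329372425735278 0.20681154834545867
```

```bash
python3 - <<'E'
from h import *
from plan import *
x=np.array([np.cos(np.radians(64)),np.sin(np.radians(64))]);n=np.array([-x[1],x[0]]);O=.3032*x-.4842*n;print("O",O)
im=cv2.imread("pics/top0.png");g=cv2.cvtColor(im,cv2.COLOR_BGR2GRAY)
for y in (.03,.05,.07,-.0):
    xs=np.arange(.04,.121,.002);P=[[*(O+a*x+y*n),.024] for a in xs];uv=proj("top",P).astype(np.float32)
    v=cv2.remap(g,uv[:,:1],uv[:,1:],cv2.INTER_LINEAR)[:,0];print(y,[f"{int(a*1e3+.5)}:{b}" for a,b in zip(xs,v)])
c=[.205,.643,.238,-17.64]
for w in([.826,.704,.053,.045],[.989,.445,.053,.045],[1,.152,.053,.045],[1,-.154,.053,.045],[.988,-.448,.053,.045],[.825,-.705,.053,.045]):c=after(c,w)
print("cmd",c)
t=[.618,-.0205,.039,-116.]
print(rel(c,[.618,-.0205,.12,-116]),rel(c,[.618,-.0205,.085,-116]))
E
```

```text
O [0.56811021 0.06025505]
0.03 ['40:82', '42:78', '44:90', '46:181', '48:245', '50:237', '52:161', '54:150', '56:175', '58:184', '60:174', '62:199', '64:231', '66:238', '68:237', '70:236', '72:237', '74:236', '76:237', '78:236', '80:235', '82:233', '84:233', '86:233', '88:233', '90:234', '92:235', '94:237', '96:232', '98:149', '100:124', '102:163', '104:185', '106:187', '108:166', '110:118', '112:83', '114:80', '116:82', '118:81', '120:84']
0.05 ['40:83', '42:76', '44:82', '46:153', '48:246', '50:231', '52:162', '54:133', '56:173', '58:183', '60:177', '62:179', '64:226', '66:234', '68:237', '70:236', '72:235', '74:236', '76:234', '78:231', '80:233', '82:233', '84:232', '86:231', '88:232', '90:233', '92:234', '94:238', '96:215', '98:143', '100:98', '102:165', '104:184', '106:188', '108:166', '110:110', '112:88', '114:83', '116:81', '118:84', '120:83']
0.07 ['40:83', '42:78', '44:85', '46:154', '48:231', '50:221', '52:158', '54:133', '56:177', '58:189', '60:179', '62:171', '64:213', '66:235', '68:235', '70:234', '72:234', '74:234', '76:233', '78:231', '80:231', '82:232', '84:231', '86:230', '88:232', '90:233', '92:232', '94:237', '96:220', '98:163', '100:92', '102:146', '104:185', '106:190', '108:164', '110:116', '112:85', '114:83', '116:84', '118:86', '120:82']
-0.0 ['40:210', '42:207', '44:202', '46:227', '48:249', '50:224', '52:168', '54:155', '56:181', '58:186', '60:181', '62:208', '64:235', '66:237', '68:236', '70:236', '72:236', '74:237', '76:235', '78:235', '80:233', '82:232', '84:233', '86:233', '88:233', '90:233', '92:235', '94:240', '96:223', '98:165', '100:120', '102:155', '104:184', '106:187', '108:159', '110:111', '112:78', '114:78', '116:84', '118:87', '120:88']
cmd [np.float64(0.6087073441835116), np.float64(-0.005107589236303445), np.float64(0.19983999999999996), -114.84000000000002]
[ 0.0839 -0.1242  0.6653  0.0032] [ 0.0839 -0.1242  0.957   0.0032]
```

Request:
drive_tool(increments=[[[1,0.084,-0.124,0.3,0.0032],[1,0.084,-0.124,0.65,0.0032],[1,0.084,-0.124,0.957,0.0032],[1,0.084,-0.124,0.957,0.0032],[1,0.084,-0.124,0.957,0.0032]]])

```text
time_s: 3.15
tcp_pos: [0.6183, -0.0196, 0.0861]
eef_rot: [-179.9, 0.0, -115.9]
contact_force: [0.4, -0.3, 0.7]
gripper_width: 0.0876
gripper_force: 0.0
```

```bash
python3 - <<'E'
from h import *
for i in range(3):
    s=r.get_state();print(s["time_s"],np.round(s["tcp_pos"],5),np.round(s["eef_rot"],3),np.round(s["qd"],2),np.round(s["contact_force"],2))
    m=camera_model("wrist")
    R=cv2.Rodrigues(np.array(m["rvec"]))[0];print((-R.T@np.array(m["tvec"]).ravel()).round(4))
    im=capture("wrist")
cv2.imwrite("pics/w2.png",im[:,:,::-1])
w=((im.min(2)>185)*255).astype(np.uint8)
n,l,st,ce=cv2.connectedComponentsWithStats(w)
for i in range(1,n):
    if st[i,4]>80:print(st[i],ce[i].round(1),onz("wrist",ce[i],.071,m).round(4))
E
```

```text
3.15 [ 0.61831 -0.0196   0.08609] [-1.79916e+02  3.50000e-02 -1.15902e+02] [-0.18 -0.91  0.73  0.06  0.29 -0.12] [ 0.36 -0.32  0.65]
[ 0.5874 -0.0842  0.2327]
3.2 [ 0.61868 -0.01956  0.08657] [-1.79868e+02  8.40000e-02 -1.15913e+02] [-0.27 -0.45  0.02 -0.21  0.41 -0.02] [ 0.07 -0.9   0.44]
[ 0.5876 -0.0843  0.2331]
3.25 [ 0.61871 -0.0196   0.08666] [-1.79855e+02  1.06000e-01 -1.15932e+02] [-0.17 -0.06 -0.23 -0.13  0.33 -0.  ] [ 0.56 -0.48 -1.6 ]
[ 0.5876 -0.0844  0.2332]
[171   0  36  16 229] [186.9   5.2] [ 0.6229 -0.1596]
[ 452    0   42   43 1178] [473.4  19.4] [ 0.5017 -0.094 ]
[ 517    0   46   34 1057] [539.6  12.5] [ 0.4722 -0.0829]
[ 57  62  31  33 799] [72.1 78. ] [ 0.693  -0.1577]
[79 63 23 35 92] [93.2 80.5] [ 0.6841 -0.152 ]
[ 42 121  29  31 684] [ 56.  136.1] [ 0.7192 -0.1383]
[ 64 120  21  31  81] [ 77.4 133.6] [ 0.7081 -0.1343]
[ 281  135   70  125 5133] [313.4 179.7] [ 0.6061 -0.0571]
[352 136  15 124 867] [359.1 176.4] [ 0.5826 -0.0478]
[   0  187   93   57 2360] [ 42.9 216. ] [ 0.7553 -0.1059]
[627 204  13  25 206] [634.1 216.3] [0.4505 0.042 ]
[286 288  19  36 446] [292.8 303.9] [0.6527 0.0081]
[ 303  289   66   26 1240] [330.7 301.9] [0.6308 0.0171]
[ 359  289   56   26 1154] [389.5 300.9] [0.5975 0.0324]
[ 37 396 136   4 517] [102.3 397.5] [0.8059 0.0167]
```

View pics/w2.png

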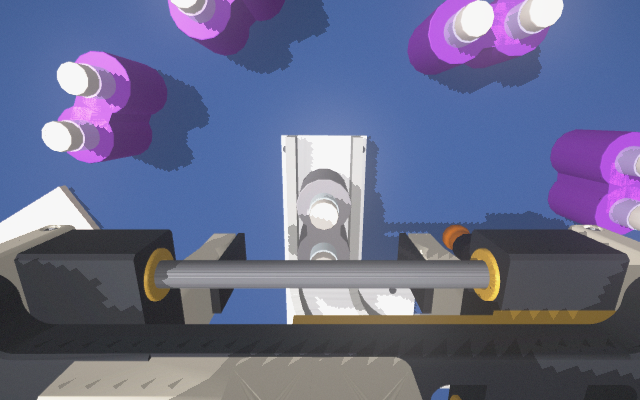

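Request:
drive_tool(increments=[[[1,0.01,0,0.13,0],[1,0.01,0,0.26,0],[1,0.01,0,0.385,0],[1,0.01,0,0.385,0],[1,0.01,0,0.385,0]]])

```text
time_s: 3.92
tcp_pos: [0.6172, -0.0213, 0.0382]
eef_rot: [180.0, -0.0, -116.0]
contact_force: [0.5, -0.4, 1.2]
gripper_width: 0.0875
gripper_force: 0.0
```

Request:
drive_tool(increments=[[[-1,0,0,0,0],[-1,0,0,0,0],[-1,0,0,0,0],[-1,0,0,0,0],[-1,0,0,0,0]]], squeeze=10)

```text
time_s: 4.55
tcp_pos: [0.617, -0.0213, 0.0384]
eef_rot: [-180.0, 0.0, -116.0]
contact_force: [-0.2, -0.1, 0.2]
gripper_width: 0.0431
gripper_force: 0.0
```

Request:
drive_tool(increments=[[[-1,0,0,0,0],[-1,0,0,0,0],[-1,0,0,0,0],[-1,0,0,0,0]]])

```text
time_s: 5.05
tcp_pos: [0.6169, -0.0213, 0.0383]
eef_rot: [180.0, -0.0, -116.0]
contact_force: [0.1, 0.5, 0.5]
gripper_width: 0.0327
gripper_force: 9.4
```

```bash
python3 - <<'E'
from h import *
from plan import *
s=r.get_state();print(np.round(s["tcp_pos"],5),np.round(s["eef_rot"],3),np.round(s["contact_force"],2),s["moment"].round(2),s["gripper_width"],s["gripper_force"])
E
cat > path.py <<'E'
from plan import *
x=np.array([np.cos(np.radians(64)),np.sin(np.radians(64))]);n=np.array([-x[1],x[0]])
O=.3038*x-.4842*n
def cl(s): # s: distance along the centre line, 0 at bend entry (mm)
    L=40*np.pi
    if s<0:return np.array([s,-80.])
    if s<L:return 80*np.array([np.sin(s/80),-np.cos(s/80)])
    return np.array([80.,s-L])
def pose(s,z):
    from scipy.optimize import brentq
    g=brentq(lambda d:np.hypot(*(cl(s+17)-cl(s+17-d)))-34,30,40)
    f,b=cl(s+17),cl(s+17-g);m=(f+b)/2e3;d=f-b
    return [*(O+m[0]*x+m[1]*n),z,np.degrees(np.arctan2(d[1],d[0]))+64-180]
def tr(p): d=np.array(p[:2])-O;return (1e3*np.array([d@x,d@n])).round(1)
E
python3 - <<'E'
from path import *
from h import r
cmd=[.6087073,-.0051076,.19984,-114.84]
for w in ([.084,-.124,.957,.0032],[.01,0,.385,0]):cmd=after(cmd,w)
print(np.round(cmd,4),tr(cmd),"meas",tr(r.get_state()["tcp_pos"]))
E
```

```text
[ 0.61693 -0.02134  0.03834] [ 1.79992e+02 -9.00000e-03 -1.15987e+02] [0.08 0.5  0.48] [0.01 0.08 0.04] 0.03266812078983112 9.36082050204277
[ 6.17500e-01 -2.16000e-02  3.88000e-02 -1.15992e+02] [-52.5 -80.2] meas [-52.5 -79.6]
```

```bash
cat > gen.py <<'E'
import sys,json
from path import *
# gen.py cmd-json slist z
def gen(cmd,ss,z,dn=0):
    rows=[]
    for s in ss:
        p=pose(s,z);rows.append(rel(cmd,p))
    print([r_.round(3).tolist()[:3]+[round(float(r_[3]),4)] for r_ in rows]); 
    q=rows[-1].round(3);q[3]=round(float(rows[-1][3]),4); return after(cmd,q)
E
python3 - <<'E'
from gen import *
cmd=[.6175,-.0216,.0388,-115.992]
s=-52.5
for k in range(7):
    ss=s+ (30)*np.arange(1,6)/5; cmd=gen(cmd,ss,.0385); s=ss[-1]; print(round(s,1),np.round(cmd,5).tolist(),tr(cmd))
E
```

```text
[[-0.05, 0.002, 0.002, 0.0], [-0.1, 0.002, 0.002, 0.0], [-0.15, 0.002, 0.002, 0.0], [-0.2, 0.002, 0.002, 0.0], [-0.25, 0.002, 0.002, 0.0]]
-22.5 [0.63043, 0.00547, 0.03856, -115.992] [-22.5 -80. ]
[[-0.05, 0.0, 0.0, 0.0], [-0.1, 0.001, 0.0, -0.0012], [-0.15, 0.004, 0.0, -0.0045], [-0.199, 0.009, 0.0, -0.01], [-0.248, 0.016, 0.0, -0.0174]]
7.5 [0.64175, 0.03306, 0.03856, -109.728] [  7.2 -78.1]
[[-0.049, 0.003, 0.0, -0.0096], [-0.097, 0.008, 0.0, -0.0211], [-0.145, 0.016, 0.0, -0.033], [-0.193, 0.028, 0.0, -0.045], [-0.239, 0.043, 0.0, -0.0569]]
37.5 [0.64657, 0.0618, 0.03856, -89.244] [ 35.2 -69.8]
[[-0.049, 0.002, 0.0, -0.012], [-0.098, 0.008, 0.0, -0.0239], [-0.146, 0.017, 0.0, -0.0358], [-0.193, 0.029, 0.0, -0.0478], [-0.239, 0.046, 0.0, -0.0597]]
67.5 [0.64067, 0.09041, 0.03856, -67.752] [ 58.3 -52. ]
[[-0.049, 0.002, 0.0, -0.0119], [-0.097, 0.007, 0.0, -0.0239], [-0.145, 0.016, 0.0, -0.0358], [-0.192, 0.029, 0.0, -0.0478], [-0.238, 0.045, 0.0, -0.0597]]
97.5 [0.62486, 0.11479, 0.03856, -46.26] [ 73.3 -27.1]
[[-0.049, 0.002, 0.0, -0.0119], [-0.098, 0.007, 0.0, -0.0238], [-0.146, 0.015, 0.0, -0.0345], [-0.195, 0.025, 0.0, -0.0431], [-0.244, 0.037, 0.0, -0.0495]]
127.5 [0.60141, 0.13288, 0.03856, -28.44] [79.3  1.9]
[[-0.05, -0.002, 0.0, -0.0043], [-0.1, -0.002, 0.0, -0.0065], [-0.15, 0.0, 0.0, -0.0068], [-0.2, 0.002, 0.0, -0.0068], [-0.25, 0.005, 0.0, -0.0068]]
157.5 [0.57475, 0.14664, 0.03856, -25.992] [80.  31.9]
```

Request:
drive_tool(increments=[[[-1,-0.05,0.002,0.002,0],[-1,-0.1,0.002,0.002,0],[-1,-0.15,0.002,0.002,0],[-1,-0.2,0.002,0.002,0],[-1,-0.25,0.002,0.002,0]]])

```text
time_s: 5.68
tcp_pos: [0.6302, 0.0062, 0.0383]
eef_rot: [-180.0, -0.0, -116.0]
contact_force: [-1.3, -2.8, 4.5]
gripper_width: 0.0329
gripper_force: 8.9
```

Request:
drive_tool(increments=[[[-1,-0.05,0,0,0],[-1,-0.1,0.001,0,-0.0012],[-1,-0.15,0.004,0,-0.0045],[-1,-0.199,0.009,0,-0.01],[-1,-0.248,0.016,0,-0.0174]]])

```text
time_s: 6.3
tcp_pos: [0.6416, 0.0337, 0.0383]
eef_rot: [-180.0, 0.0, -109.6]
contact_force: [-1.0, -2.3, 4.7]
gripper_width: 0.0329
gripper_force: 8.9
```

Request:
drive_tool(increments=[[[-1,-0.049,0.003,0,-0.0096],[-1,-0.097,0.008,0,-0.0211],[-1,-0.145,0.016,0,-0.033]]])

```text
time_s: 6.68
tcp_pos: [0.6458, 0.0509, 0.0383]
eef_rot: [-180.0, 0.0, -97.7]
contact_force: [-0.8, -3.5, 4.0]
gripper_width: 0.0324
gripper_force: 8.9
```

```bash
python3 - <<'E'
from gen import *
cmd=after([.64175,.03306,.03856,-109.728],[-.145,.016,0,-.033])
s=25.5;print(cmd)
for k in range(5):
    ss=s+ 28*np.arange(1,6)/5; cmd=gen(cmd,ss,.0385); s=ss[-1]; print(round(s,1),np.round(cmd,5).tolist(),tr(cmd))
E
```

```text
[np.float64(0.6458161554122904), np.float64(0.05008682531075894), np.float64(0.03856), -97.848]
[[-0.046, 0.002, 0.0, -0.0112], [-0.091, 0.006, 0.0, -0.0223], [-0.136, 0.014, 0.0, -0.0335], [-0.18, 0.026, 0.0, -0.0446], [-0.224, 0.04, 0.0, -0.0558]]
53.5 [0.64473, 0.07737, 0.03856, -77.76] [ 48.4 -61.4]
[[-0.045, 0.001, 0.0, -0.0111], [-0.091, 0.006, 0.0, -0.0222], [-0.136, 0.014, 0.0, -0.0334], [-0.18, 0.025, 0.0, -0.0445], [-0.223, 0.039, 0.0, -0.0557]]
81.5 [0.63448, 0.10253, 0.03856, -57.708] [ 66.5 -41.1]
[[-0.046, 0.002, 0.0, -0.0111], [-0.091, 0.006, 0.0, -0.0222], [-0.136, 0.014, 0.0, -0.0334], [-0.18, 0.025, 0.0, -0.0445], [-0.224, 0.04, 0.0, -0.0556]]
109.5 [0.61607, 0.12269, 0.03856, -37.692] [ 76.5 -15.7]
[[-0.045, 0.0, 0.0, -0.01], [-0.092, 0.002, 0.0, -0.0182], [-0.138, 0.006, 0.0, -0.0246], [-0.185, 0.012, 0.0, -0.0291], [-0.231, 0.019, 0.0, -0.0317]]
137.5 [0.59274, 0.13783, 0.03856, -26.28] [79.9 11.9]
[[-0.046, -0.0, 0.0, -0.0008], [-0.093, -0.0, 0.0, -0.0008], [-0.14, 0.0, 0.0, -0.0008], [-0.186, 0.0, 0.0, -0.0008], [-0.233, 0.0, 0.0, -0.0008]]
165.5 [0.56767, 0.15021, 0.03856, -25.992] [80.1 39.8]
```

Request:
drive_tool(increments=[[[-1,-0.046,0.002,0,-0.0112],[-1,-0.091,0.006,0,-0.0223],[-1,-0.136,0.014,0,-0.0335],[-1,-0.18,0.026,0,-0.0446],[-1,-0.224,0.04,0,-0.0558]]])

```text
time_s: 7.3
tcp_pos: [0.6449, 0.0783, 0.0383]
eef_rot: [-179.9, 0.0, -77.6]
contact_force: [0.9, -3.1, 4.5]
gripper_width: 0.0331
gripper_force: 9.0
```

Request:
drive_tool(increments=[[[-1,-0.045,0.001,0,-0.0111],[-1,-0.091,0.006,0,-0.0222],[-1,-0.136,0.014,0,-0.0334]]])

```text
time_s: 7.68
tcp_pos: [0.6399, 0.094, 0.0383]
eef_rot: [-179.9, -0.0, -65.6]
contact_force: [1.9, -2.0, 3.6]
gripper_width: 0.033
gripper_force: 9.0
```

```bash
python3 - <<'E'
from gen import *
cmd=after([.64473,.07737,.03856,-77.76],[-.136,.014,0,-.0334])
s=70.3;print(cmd)
for st in (25,25,20,20,10):
    ss=s+ st*np.arange(1,6)/5; cmd=gen(cmd,ss,.0385); s=ss[-1]; print(round(s,1),np.round(cmd,5).tolist(),tr(cmd))
E
```

```text
[np.float64(0.6396282335184775), np.float64(0.09296284383196386), np.float64(0.03856), -65.736]
[[-0.04, 0.001, 0.0, -0.0099], [-0.081, 0.005, 0.0, -0.0199], [-0.121, 0.012, 0.0, -0.0298], [-0.161, 0.02, 0.0, -0.0398], [-0.2, 0.032, 0.0, -0.0497]]
95.3 [0.62626, 0.11326, 0.03856, -47.844] [ 72.5 -29. ]
[[-0.04, 0.001, 0.0, -0.01], [-0.081, 0.005, 0.0, -0.0199], [-0.121, 0.011, 0.0, -0.0298], [-0.162, 0.019, 0.0, -0.0386], [-0.202, 0.028, 0.0, -0.0459]]
120.3 [0.60751, 0.12898, 0.03856, -31.32] [78.4 -5.3]
[[-0.033, -0.001, 0.0, -0.0048], [-0.066, -0.002, 0.0, -0.0087], [-0.1, -0.001, 0.0, -0.0116], [-0.133, 0.0, 0.0, -0.0136], [-0.166, 0.003, 0.0, -0.0146]]
140.3 [0.5903, 0.13903, 0.03856, -26.064] [79.9 14.6]
[[-0.034, -0.001, 0.0, -0.0002], [-0.067, -0.0, 0.0, -0.0002], [-0.1, -0.0, 0.0, -0.0002], [-0.134, -0.0, 0.0, -0.0002], [-0.167, -0.0, 0.0, -0.0002]]
160.3 [0.5723, 0.14783, 0.03856, -25.992] [79.9 34.6]
[[-0.017, -0.0, 0.0, 0.0], [-0.033, -0.0, 0.0, 0.0], [-0.05, -0.0, 0.0, 0.0], [-0.067, -0.0, 0.0, 0.0], [-0.083, -0.0, 0.0, 0.0]]
170.3 [0.56335, 0.1522, 0.03856, -25.992] [79.9 44.6]
```

Request:
drive_tool(increments=[[[-1,-0.04,0.001,0,-0.0099],[-1,-0.081,0.005,0,-0.0199],[-1,-0.121,0.012,0,-0.0298],[-1,-0.161,0.02,0,-0.0398],[-1,-0.2,0.032,0,-0.0497]]])

```text
time_s: 8.3
tcp_pos: [0.6267, 0.1145, 0.0383]
eef_rot: [-179.9, -0.0, -47.7]
contact_force: [1.2, -1.5, 2.3]
gripper_width: 0.0332
gripper_force: 9.1
```

Request:
drive_tool(increments=[[[-1,-0.04,0.001,0,-0.01],[-1,-0.081,0.005,0,-0.0199],[-1,-0.121,0.011,0,-0.0298],[-1,-0.162,0.019,0,-0.0386],[-1,-0.202,0.028,0,-0.0459]]])

```text
time_s: 8.93
tcp_pos: [0.6079, 0.1303, 0.0383]
eef_rot: [-179.9, -0.1, -31.2]
contact_force: [1.3, -1.4, 2.0]
gripper_width: 0.033
gripper_force: 9.1
```

Request:
drive_tool(increments=[[[-1,-0.033,-0.001,0,-0.0048],[-1,-0.066,-0.002,0,-0.0087],[-1,-0.1,-0.001,0,-0.0116],[-1,-0.133,0,0,-0.0136],[-1,-0.166,0.003,0,-0.0146]]])

```text
time_s: 9.55
tcp_pos: [0.5898, 0.1395, 0.0383]
eef_rot: [-180.0, -0.0, -26.0]
contact_force: [2.2, -0.5, 3.7]
gripper_width: 0.0327
gripper_force: 8.9
```

Request:
drive_tool(increments=[[[-1,-0.033,0,0,0],[-1,-0.066,0,0,0],[-1,-0.1,0,0,0],[-1,-0.133,0,0,0],[-1,-0.15,0,0,0]]])

```text
time_s: 10.18
tcp_pos: [0.5735, 0.1474, 0.0382]
eef_rot: [-180.0, -0.0, -26.1]
contact_force: [3.7, -1.6, 5.6]
gripper_width: 0.0328
gripper_force: 8.9
```

Request:
drive_tool(increments=[[[-1,-0.016,0,0,0],[-1,-0.032,0,0,0],[-1,-0.048,0,0,0],[-1,-0.064,0,0,0]]])

```text
time_s: 10.68
tcp_pos: [0.5669, 0.1507, 0.0382]
eef_rot: [-180.0, -0.0, -26.1]
contact_force: [3.3, -0.9, 4.5]
gripper_width: 0.033
gripper_force: 8.8
```

Request:
drive_tool(increments=[[[-1,-0.01,0,0,0],[-1,-0.02,0,0,0],[-1,-0.03,0,0,0]]])

```text
time_s: 11.05
tcp_pos: [0.5637, 0.1522, 0.0382]
eef_rot: [-180.0, -0.0, -26.1]
contact_force: [3.6, -2.2, 5.1]
gripper_width: 0.0332
gripper_force: 8.8
```

Request:
drive_tool(increments=[[[-1,-0.007,0,0,0],[-1,-0.014,0,0,0]]])

```text
time_s: 11.3
tcp_pos: [0.5622, 0.153, 0.0383]
eef_rot: [-180.0, -0.0, -26.1]
contact_force: [3.7, -2.0, 5.3]
gripper_width: 0.0329
gripper_force: 8.8
```

Request:
drive_tool(increments=[[[-1,-0.007,0,0,0],[-1,-0.014,0,0,0]]])

```text
time_s: 11.55
tcp_pos: [0.5605, 0.1537, 0.0381]
eef_rot: [-180.0, -0.0, -26.1]
contact_force: [4.1, -2.9, 3.4]
gripper_width: 0.0322
gripper_force: 8.6
```

Request:
drive_tool(increments=[[[-1,-0.006,0,0,0],[-1,-0.01,0,0,0]]])

```text
time_s: 11.8
tcp_pos: [0.5598, 0.1542, 0.0381]
eef_rot: [-180.0, -0.0, -26.1]
contact_force: [7.0, -2.4, 1.0]
gripper_width: 0.0317
gripper_force: 9.6
```

Request:
drive_tool(increments=[[[-1,-0.006,0,0,0],[-1,-0.01,0,0,0]]])

```text
time_s: 12.05
tcp_pos: [0.5593, 0.1545, 0.0381]
eef_rot: [-180.0, -0.1, -26.0]
contact_force: [9.1, -4.9, 0.1]
gripper_width: 0.0317
gripper_force: 10.4
```

Request:
drive_tool(increments=[[[-1,-0.005,0,0,0],[-1,-0.01,0,0,0]]])

```text
time_s: 12.3
tcp_pos: [0.5588, 0.1549, 0.0382]
eef_rot: [-180.0, -0.1, -26.0]
contact_force: [11.8, -7.1, -0.8]
gripper_width: 0.0319
gripper_force: 11.3
```

Request:
drive_tool(increments=[[[-1,0,0,0,0],[-1,0,0,0,0]]])

```text
time_s: 12.55
tcp_pos: [0.5588, 0.1549, 0.0382]
eef_rot: [-180.0, -0.1, -26.0]
contact_force: [11.7, -6.1, -0.9]
gripper_width: 0.0318
gripper_force: 11.3
```

Request:
drive_tool(increments=[[[-1,0,0,0,0],[-1,0,0,0,0]]])

```text
time_s: 12.8
tcp_pos: [0.5588, 0.1548, 0.0382]
eef_rot: [-180.0, -0.1, -26.0]
contact_force: [10.6, -6.7, -1.8]
gripper_width: 0.0321
gripper_force: 11.3
```

Request:
drive_tool(increments=[[[-1,0.005,0,0,0],[-1,0.01,0,0,0],[-1,0.015,0,0,0],[-1,0.015,0,0,0]]])

```text
time_s: 13.3
tcp_pos: [0.5594, 0.1544, 0.0381]
eef_rot: [-180.0, -0.0, -26.1]
contact_force: [7.0, -2.3, 1.1]
gripper_width: 0.0316
gripper_force: 11.2
```

Request:
drive_tool(increments=[[[-1,0.005,0,0,0],[-1,0.01,0,0,0],[-1,0.01,0,0,0]]])

```text
time_s: 13.68
tcp_pos: [0.5598, 0.1541, 0.038]
eef_rot: [-180.0, 0.0, -26.1]
contact_force: [2.4, 1.0, 2.7]
gripper_width: 0.0318
gripper_force: 11.2
```

Request:
drive_tool(increments=[[[-1,0,0,0,0],[-1,0,0,0,0]]], squeeze=3)

```text
time_s: 13.92
tcp_pos: [0.5598, 0.1541, 0.038]
eef_rot: [-180.0, 0.0, -26.1]
contact_force: [2.5, 1.1, 2.4]
gripper_width: 0.0323
gripper_force: 3.6
```

Request:
drive_tool(increments=[[[0.4,0,0,0,0],[0.4,0,0,0,0],[0.4,0,0,0,0],[0.4,0,0,0,0],[0.4,0,0,0,0]]])

```text
time_s: 14.55
tcp_pos: [0.5598, 0.1539, 0.0381]
eef_rot: [180.0, 0.0, -26.1]
contact_force: [0.4, 0.2, 0.3]
gripper_width: 0.061
gripper_force: 0.0
```

Released; rise and check.

Request:
drive_tool(increments=[[[0.4,0,0,-0.12,0],[0.4,0,0,-0.35,0],[0.4,0,0,-0.65,0],[0.4,0,0,-0.9,0],[0.4,0,0,-0.9,0]]])

```text
time_s: 15.18
tcp_pos: [0.5616, 0.1548, 0.1501]
eef_rot: [-179.7, -0.2, -26.0]
contact_force: [0.4, 0.8, -0.2]
gripper_width: 0.0611
gripper_force: 0.0
```

Request:
drive_tool(increments=[[[0.4,0.5,0,-0.2,0],[0.4,0.9,0,-0.4,0],[0.4,0.95,0,-0.4,0],[0.4,0.95,0,-0.4,0]]])

```text
time_s: 15.68
tcp_pos: [0.6618, 0.1034, 0.1932]
eef_rot: [179.9, 0.1, -26.1]
contact_force: [-0.6, 0.7, -0.5]
gripper_width: 0.0611
gripper_force: 0.0
```

```bash
python3 - <<'E'
from h import *
im=capture("top")[:,:,::-1];cv2.imwrite("pics/t2.png",im)
a=cv2.resize(im[190:270,220:320],(500,400),interpolation=cv2.INTER_CUBIC)
b=cv2.resize(capture("scene")[170:270,260:410,::-1],(600,400),interpolation=cv2.INTER_CUBIC)
m=camera_model("wrist");w=capture("wrist")[:,:,::-1];cv2.imwrite("pics/w3.png",w)
cv2.imwrite("pics/t2c.png",cv2.resize(np.hstack([a,b,]),(800,291)))
E
```

```text
(no output)
```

View pics/t2c.png

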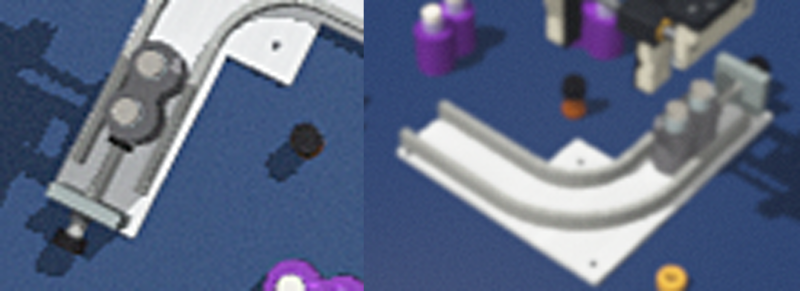

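View pics/w3.png

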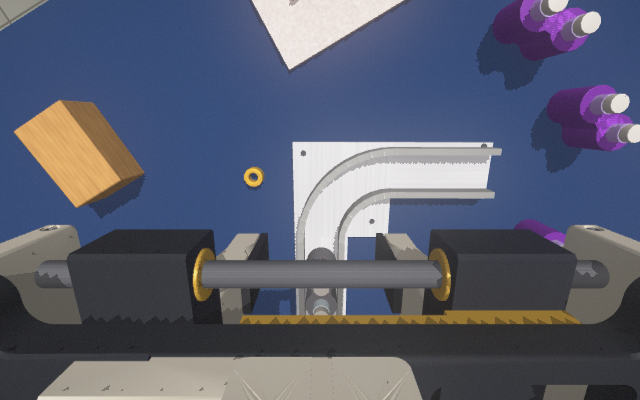

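```bash
python3 - <<'E'
from h import *
from path import tr
print(tr([*r.get_state()["tcp_pos"]]), "tcp at press, at release",tr([.5588,.1549]),tr([.5598,.1540]))
im=cv2.imread("pics/t2.png");c=im[200:228,245:272]
lo=(c.max(2).astype(int)-c.min(2));g=c.min(2)
w=((g>140)&(g<225)).astype(np.uint8)
n,l,st,ce=cv2.connectedComponentsWithStats(w)
for i in range(1,n):
    if 15<st[i,4]<120:p=ce[i]+[245,200];print(st[i],p,tr(onz("top",p,.071)))
for p in((254.5,220.4),(261.9,207.7)):print(tr(onz("top",p,.071)))
E
```

```text
[ 79.7 -64.4] tcp at press, at release [80.4 49.9] [80.  48.6]
[ 9  0  5  6 17] [255.76470588 202.17647059] [95.3 25.3]
[13  4  8  7 42] [260.9047619  206.85714286] [79.6 29.8]
[ 5 17  8  7 40] [253.9 220. ] [80.3 64.1]
[78.7 64.3]
[76.6 30.5]
```

Request:
drive_tool(increments=[[[0.4,-0.3,0,0,0],[0.4,-0.6,0,0,0],[0.4,-0.9,0,0,0]]])

```text
time_s: 16.2
tcp_pos: [0.5633, 0.152, 0.1939]
eef_rot: [180.0, 0.0, -26.0]
contact_force: [-0.5, 0.8, -0.1]
gripper_width: 0.0615
gripper_force: 0.0
```

Request:
drive_tool(increments=[[[0.4,-0.3,0,0.1,0],[0.4,-0.6,0,0.3,0],[0.4,-0.9,0,0.5,0],[0.4,-0.9,0,0.5,0],[0.4,-0.9,0,0.5,0]]])

```text
time_s: 16.82
tcp_pos: [0.4683, 0.1993, 0.1347]
eef_rot: [-180.0, -0.0, -26.0]
contact_force: [0.0, 1.4, 0.7]
gripper_width: 0.061
gripper_force: 0.0
```

```bash
python3 - <<'E'
from h import *
from path import O,x,n,tr
print(r.get_state()["tcp_pos"]); m=camera_model("wrist"); w=capture("wrist")[:,:,::-1];cv2.imwrite("pics/w4.png",w)
p=proj("wrist",[[*(O+.08*x+.084*n),.031]],m)[0];print(p)
u,v=p.astype(int);u0=max(u-60,0);v0=max(v-60,0)
cv2.imwrite("pics/w4c.png",cv2.resize(w[v0:v0+100,u0:u0+120],None,fx=6,fy=6,interpolation=cv2.INTER_CUBIC));print(u0,v0)
import pickle;pickle.dump(m,open("w4.pkl","wb"))
E
```

```text
[0.46830395 0.19929535 0.13469679]
[322.37127273 126.25913378]
262 66
```

View pics/w4c.png

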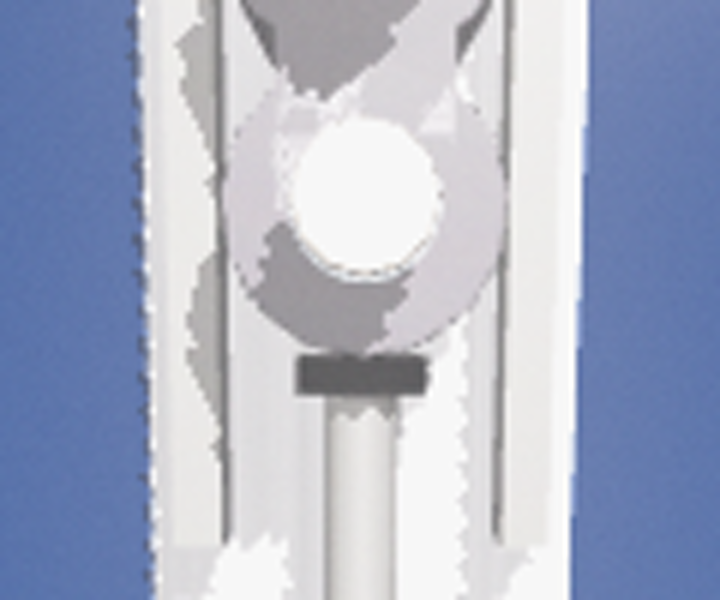

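```bash
python3 - <<'E'
from h import *
from path import tr
import pickle
m=pickle.load(open("w4.pkl","rb"))
g=cv2.imread("pics/w4.png").min(2)
print(g[118:135,318:326].mean(1).round(), g[118:135,312].tolist())
for row in (124,124.5,125,125.5):print(row,"carrier edge z50",tr(onz("wrist",(322,row),.05,m)),"z6",tr(onz("wrist",(322,row),.006,m)),"nose z40",tr(onz("wrist",(322,row),.04,m)),"z31",tr(onz("wrist",(322,row),.031,m)))
print("cap",tr(onz("wrist",(262+368/6-.5,66+196/6-.5),.071,m)))
E
```

```text
[153. 154. 153. 152. 154. 165. 160. 112.  97.  96.  97.  97.  97. 107.
 154. 172. 189.] [150, 152, 152, 151, 143, 193, 214, 113, 95, 92, 95, 92, 97, 130, 216, 216, 217]
124 carrier edge z50 [80.3 81.9] z6 [80.3 82.6] nose z40 [80.3 82.1] z31 [80.3 82.2]
124.5 carrier edge z50 [80.3 82.3] z6 [80.3 83. ] nose z40 [80.3 82.5] z31 [80.3 82.6]
125 carrier edge z50 [80.3 82.7] z6 [80.3 83.5] nose z40 [80.3 82.8] z31 [80.3 83. ]
125.5 carrier edge z50 [80.3 83. ] z6 [80.3 83.9] nose z40 [80.3 83.2] z31 [80.3 83.4]
cap [79.8 64.9]
```

```bash
python3 -c "
from plant import job
print(job.close_job())"
```

```text
the job is handed in; nothing more can be done
None
```

The carrier went round the bend and onto the stop, was pressed there with an estimated 12 N for about 0.6 s, and is released; the last close-up shows it touching the rubber nose to within about 0.3 mm. Wrist forces stayed below about 14 N and the job was handed in at about 17 s, but no verdict was returned.

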